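# Prop the storage bin's lid on its stay and fetch the tin

## Robot

A 7-joint arm with a two-finger parallel gripper is mounted at the origin on the work surface. World frame = base frame: x ahead of the robot, y to its left, z up, the work surface at z = 0. Lengths are in mm, angles in rad, forces in N, time in s.
With the tool pointing down it reaches from about 400 to 850 mm from the base axis. Payload 10.4 kg.
Tool frame: the origin (TCP) lies at the very end of the fingers, on their centre line; the grasp point (between the pads) lies 19 mm behind it; z points along the fingers, y is the line along which they close (so a half turn about z gives the same grasp; the last joint's range is limited). The gripper opens to 87 mm and grips with 3 to 60 N. Pads are 19 mm wide; open, the fingers measure 117 mm over their backs; the gripper's body (75 mm by 190 mm) begins 51 mm behind the grasp point.
Start: joints at [-1.198, 0.332, -0.065, 1.46, 0.022, 1.35, -0.088], TCP at [240.956, 576.708, 222.576] pointing down, gripper open.
Joint ranges: [-2.6, 2.6], [-0.5, 2.12], [-1.47, 1.34], [0.16, 2.42], [-1.27, 4.41], [0.06, 2.06], [-2.6, 2.6]. Speed limits (rad/s): [2.22, 2.22, 2.79, 2.79, 3.14, 3.14, 3.14].

## Interface

Orientations are given as a unit quaternion [x, y, z, w].
In Python, from bench import observe, grab_frame, camera_model, close_job gives the robot as it stands. The module is installed in compiled form; this text tells all that it offers.
- The arm moves only by the shell command python3 -m jog 'ROWS' [OPENING] [FORCE]. ROWS is JSON, a list of rows, each a list of 2 entries, a list of its own where there are three numbers: the shift along the tool's x, y, z in mm, then the turn about the tool's z in degrees. In form: [[[dx, dy, dz], spin], ...]. A call has 1 to 20 rows; each row shifts and turns the commanded pose from where the row before left it, along the tool's axes as they then stand; what a row does not reach is not made up. A row lasts 1/8 s, in which the tool goes at most 62.5 mm and 10.7 degrees, less where a joint would pass 70% of its speed; a pose out of reach is approached as far as the arm can. A call is refused whole if a number of a shift passes 62.5 or a number of a turn 10.7, either way. A call with a gripper value outside its range is refused whole. OPENING is the opening, from 0 (shut) to 1 (fully open), set as the call begins (- or left out, the last holds). The fingers move at their own pace and stop on an object; FORCE is the grip in N (left out, the last holds). Time passes only in rows, so rows that do not move let the fingers close. It gives the time, the measured TCP pose, the force, the opening and the grip force at its end, in the units of the state.
- observe(): the state, without advancing time (a new reading comes with each control period).
- grab_frame(name): name is "scene" or "top"; returns the picture (400x640x3 uint8, red, green, blue); there is no depth.
- camera_model(name): a dict with "mtx" (3x3 intrinsics, pixels), "world_to_cam" (4x4, takes a point from world to camera coordinates). Camera axes: x right, y up, looking along -z (the intrinsics and any distortion apply to the point x, -y, -z); pixel columns grow to the right and rows downward; lengths in mm; the calibration is good to about 2 mm. A picture is of the moment at which its call begins. camera_model takes no time and is no camera call.
- close_job(): hands the job in; it is judged then, once.
The state is a dict: "clock": time; "joint_positions": joint angles; "dq": joint speeds; "effort": joint torques, N m; "tcp_pos": TCP position; "eef_rot": TCP orientation; "contact_force": force on the tool from outside, world axes, zero at the start; "torque": the same for the moment, N m; "finger_gap": opening from 0.0 (shut) to 1.0 (fully open); "grip_force": force on a finger pad.
Only numpy, scipy, OpenCV 4.12 (cv2) and the standard library are available. Lean on these libraries where they do the work, as an engineer would, in place of code of your own. Each camera call takes 0.05 s, during which the arm holds its last target. There are 200 camera calls.

## Task

Lift the storage bin's lid by its handle until its stay drops behind the low tooth of the rack, ease it down and let go; then take the lid afresh from under its front edge, raise it until the stay catches behind the high tooth, ease it down and let go. With the lid propped there, reach in, take out the tall slim tin and stand it upright on the wooden board. Never let the lid fall, and do not disturb the jar in the bin or the things around it.

Things in the scene. Friction and masses are not known exactly. Their poses are not given: they have to be found in the camera images.
- bin: White fixed storage bin, 240 deep (x) x 280 wide (y) x 110 mm high, open at the top, walls and floor 5 mm. Origin: centre of its underside, on the counter; its x axis points from the front wall (robot side) to the hinge side, y to the left, z up.
- rack_low (a point): Foot of the upright face of the low tooth, on the aluminium rack outside the bin's left (+y) wall: a ledge 22 mm wide, its top 5 mm below the rim, with two sawtooth teeth 7 mm high sloping down to the front. This face stands 220 mm from the hinge line.
- rack_high (a point): The same for the high tooth, 146 mm from the hinge line.
- lid (a joint): Angle of the grey lid, rad: 0 shut, opens upward about the hinge on the bin's far (+x) rim; stop at 1.4. The lid (0.25 to 0.5 kg, 250 mm from hinge to front edge, 280 wide, 8 thick) falls shut when neither held nor propped. On the low tooth it rests at 0.58, on the high one at 1.18: raise it about 0.08 further than that, then lower it until its weight leaves the hand.
- lid_hinge (a point): Middle of the lid's hinge line, at the height of the rim (110 mm above the counter); the axes are the lid's: x along the lid from front edge to hinge, y along the hinge line (bin's y), z out of its upper face.
- lid_handle (a point): Steel bar handle on the lid's upper face: bar along y, 110 mm long, about 10 mm thick, origin at the middle of the bar, 35 mm above the upper face, 200 mm from the hinge line; axes as the lid's.
- lid_edge (a point): Middle of the lid's front edge, on the underside (250 mm from the hinge; the lid overhangs the bin's front wall by 10 mm); axes as the lid's.
- stay_foot (a point): Centre of the stay's foot, a steel roller of 10 mm diameter. The stay is a steel bar 140 mm long, hung on the lid's left (+y) side edge 105 mm from the hinge; by its own weight the foot runs along the rack towards the hinge as the lid rises, climbs each tooth and drops behind it; it then keeps the lid from closing.
- tin_center (a point): Centre of the tall slim tin (54 mm diameter, 98 high, about 0.2 kg), upright on the bin's floor in its front half, left or right of the middle; z axis along the tin. It is hidden until the lid is open.
- jar_center (a point): Centre of the squat jar (60 mm diameter, 55 high) on the bin's floor beside the tin; bystander.
- board: Wooden board fixed on the counter, 200 (x) x 150 (y) x 14 mm; origin at the centre of its underside.
- vinegar: Bottle, 72 mm diameter, 200 high, on the counter; origin at its base; bystander.
- stew_can: Can, 80 mm diameter, 110 high, on the counter; origin at its base; bystander.
- carton: Upright carton, 50 x 90 x 100 mm, on the counter; origin at its base; bystander.
Not all that is in view belongs to the job. Of the things that look like the board, take the one that is farthest to the robot's right at the start.

How it is judged (in metres and radians):
On the way, in this order (a step that is already met when the one before it is completed fails the run):
1. the lid is being lifted by its handle (value of joint lid between 0.15 and 0.5 rad and contact force between the fingers and bin above 0.5 N and contact force between the fingers and lid_c0 below 0.3 N).
2. the lid rests on the low tooth by its stay, with the hand off it (value of joint lid between 0.51 and 0.65 rad and velocity of joint lid between -0.05 and 0.05 rad/s and contact force between each of the arm, the fingers and bin below 0.2 N), for 0.2 s.
3. the lid is being raised from its underside, not by its handle (value of joint lid between 0.7 and 1.1 rad and contact force between the fingers and lid_c0 above 0.5 N).
4. the lid rests on the high tooth by its stay, with the hand off it, and the tin still in the bin (value of joint lid between 1.1 and 1.25 rad and velocity of joint lid between -0.05 and 0.05 rad/s and contact force between each of the arm, the fingers and bin below 0.2 N and z of tin_center in the frame of bin below 0.065 m), for 0.2 s.
At the end, for the whole second after the job is handed in: The lid rests on the high tooth (lid angle 1.1 to 1.25 rad) and the tin stands upright (within 0.1 rad), at rest, on the board, its centre within the board's outline (10 mm inside its edges) (value of joint lid between 1.1 and 1.25 rad and velocity of joint lid between -0.05 and 0.05 rad/s and x of tin_center in the frame of board between -0.09 and 0.09 m and y of tin_center in the frame of board between -0.065 and 0.065 m and z of tin_center in the frame of board between 0.055 and 0.071 m and angle between tin_center's own z axis and vertical below 0.1 rad and linear speed of tin below 0.03 m/s); the robot touches nothing.
It fails at once if the lid falls (closing faster than 1.3 rad/s) (velocity of joint lid below -1.3 rad/s).
It fails at once if the jar in the bin is disturbed (moved over 25 mm or tipped) (distance of jar_center from where it was at the start of the episode above 0.025 m or angle between jar_center's own z axis and vertical above 0.3 rad).
It fails at once if the bottle is disturbed (moved over 25 mm or tipped) (distance of vinegar from where it was at the start of the episode above 0.025 m or angle between vinegar's own z axis and vertical above 0.3 rad).
It fails at once if the can is disturbed (moved over 25 mm or tipped) (distance of stew_can from where it was at the start of the episode above 0.025 m or angle between stew_can's own z axis and vertical above 0.3 rad).
It fails at once if the carton is disturbed (moved over 25 mm or tipped) (distance of carton from where it was at the start of the episode above 0.025 m or angle between carton's own z axis and vertical above 0.3 rad).
It also fails if it takes over 64 s, if anything falls off the work surface, if the arm or the gripper's body presses on something with over 40 N, if the wrist force passes 120 N, or if a joint passes its speed limit or range.

## Working session

There is one attempt and no reset: what is moved stays moved. The work goes in short steps, Python scripts to look and compute and a shell command to move; the robot and the scene stay as the last step left them, time stands still between calls to the robot, and variables do not carry over. Pictures are saved under pics/ and viewed, at most 11 in all, crops included, and the job is handed in when it is done.

```bash
mkdir -p pics; ls
python3 - <<'E'
from bench import *
import cv2,numpy as np
for n in("scene","top"):
    cv2.imwrite(f"pics/{n}0.png",cv2.cvtColor(grab_frame(n),cv2.COLOR_RGB2BGR)); m=camera_model(n); print(n,{k:np.round(v,3).tolist() if not isinstance(v,str) else v for k,v in m.items()})
s=observe(); print(s)
E
```

```text
pics
scene {'mtx': [[384.456, 0.0, 322.539], [0.0, 384.456, 196.612], [0.0, 0.0, 1.0]], 'world_to_cam': [[-0.048, 0.999, 0.006, -58.729], [-0.871, -0.045, 0.489, 432.343], [0.488, 0.018, 0.873, -1260.9], [0.0, 0.0, 0.0, 1.0]]}
top {'mtx': [[495.107, 0.0, 315.879], [0.0, 495.107, 192.591], [0.0, 0.0, 1.0]], 'world_to_cam': [[-0.021, -1.0, -0.005, 102.147], [0.981, -0.022, 0.194, -574.551], [-0.194, -0.001, 0.981, -1485.874], [0.0, 0.0, 0.0, 1.0]]}
{'clock': 0.1, 'joint_positions': array([-1.19759572,  0.33281598, -0.06472082,  1.46082288,  0.0216193 ,
        1.34990279, -0.08850042]), 'dq': array([-0.00053449, -0.00028056, -0.00035775, -0.00190367,  0.00105667,
        0.0011931 ,  0.0005152 ]), 'effort': array([ 1.34918715e-03, -6.24543715e+01,  2.44747679e-02, -3.90716994e+01,
       -6.14584261e-02,  3.65649210e-02,  3.26096790e-05]), 'tcp_pos': array([240.83561482, 576.37419585, 221.84544266]), 'eef_rot': array([ 1.96590426e-01,  9.80485498e-01, -6.19854166e-04, -8.99544908e-05]), 'contact_force': array([ 0.12760793,  0.76765266, -0.67720016]), 'torque': array([-0.02462729,  0.00719845,  0.00190543]), 'grip_force': 0.0, 'finger_gap': 1.002136488912496}
```

View pics/scene0.png

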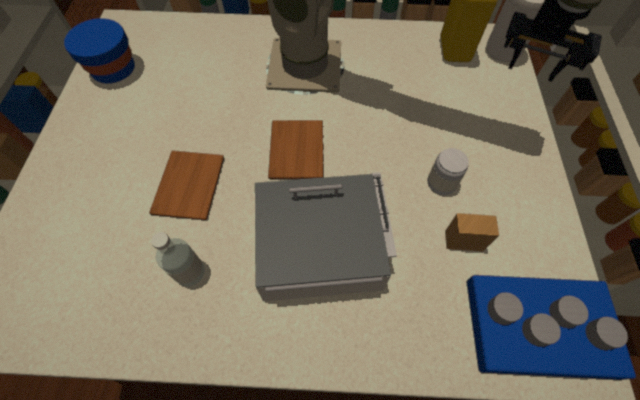

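View pics/top0.png

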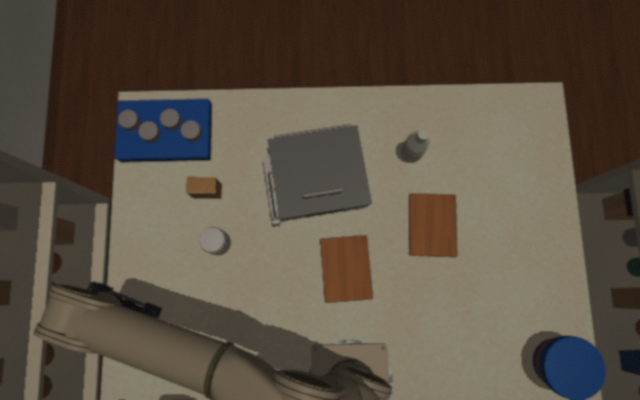

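The scene view shows the lid at about (320,230) with its handle at (317,189). There are two wooden boards, at (188,184) and (297,149) in scene, which are (433,225) and (346,268) in top. The one farthest to the robot's right (−y, right in the top view) is (433,225), so that is the board. I'll confirm it in a crop and measure.

```bash
cat > h.py <<'E'
import numpy as np,cv2
from bench import *
def ray(n,uv):
    m=camera_model(n);K=np.array(m["mtx"]);T=np.array(m["world_to_cam"]);R,t=T[:3,:3],T[:3,3]
    d=np.linalg.solve(K,np.array([uv[0],uv[1],1.]));d=R.T@(d*[1,-1,-1]);return -R.T@t,d/np.linalg.norm(d)
def onz(n,uv,z):
    o,d=ray(n,uv);return o+d*(z-o[2])/d[2]
def tri(a,b):
    (o1,d1),(o2,d2)=ray("scene",a),ray("top",b)
    s=np.linalg.lstsq(np.c_[d1,-d2],o2-o1,rcond=None)[0]
    p,q=o1+s[0]*d1,o2+s[1]*d2;return (p+q)/2,np.linalg.norm(p-q)
def proj(n,p):
    m=camera_model(n);T=np.array(m["world_to_cam"]);c=T[:3,:3]@p+T[:3,3];v=np.array(m["mtx"])@(c*[1,-1,-1]);return v[:2]/v[2]
E
python3 - <<'E'
from h import *
np.set_printoptions(precision=1,suppress=True)
t=cv2.imread("pics/top0.png");s=cv2.imread("pics/scene0.png")
cv2.imwrite("pics/crop1.png",np.vstack([cv2.resize(t[115:305,250:470],None,fx=2.6,fy=1.5*1.0,interpolation=2)[:0],cv2.resize(t[115:305,250:470],None,fx=3,fy=3,interpolation=2)]))
cv2.imwrite("pics/crop2.png",cv2.resize(s[110:310,240:500],None,fx=3,fy=3,interpolation=2))
for n,im,zs in(("top",t,14),("scene",s,14)):
    hsv=cv2.cvtColor(im,cv2.COLOR_BGR2HSV);print(n,"lidpix hsv",hsv[170,320] if n=="top" else hsv[240,320],"board",hsv[225,433] if n=="top" else hsv[184,188])
    br=cv2.inRange(hsv,(0,110,70),(15,255,255));cs=[c for c in cv2.findContours(br,0,1)[0] if 1200<cv2.contourArea(c)<5000]
    for c in cs:
        r=cv2.boxPoints(cv2.minAreaRect(c)) if n=="top" else cv2.approxPolyDP(c,8,True)[:,0].astype(float);print("board",r.tolist(),np.array([onz(n,p,14)[:2] for p in r]).tolist())
    v=hsv;g=cv2.inRange(hsv,(0,0,60),(179,45,120));cs=[c for c in cv2.findContours(g,0,1)[0] if cv2.contourArea(c)>3000]
    for c in cs:
        r=cv2.approxPolyDP(cv2.convexHull(c),6,True)[:,0].astype(float);print("lid",cv2.contourArea(c),r.tolist(),[np.round(onz(n,p,118)[:2]).tolist() for p in r])
E
```

```text
Traceback (most recent call last):
ValueError: all the input array dimensions except for the concatenation axis must match exactly, but along dimension 1, the array at index 0 has size 572 and the array at index 1 has size 660
```

Run:
```python
from h import *
np.set_printoptions(precision=1,suppress=True)
t=cv2.imread("pics/top0.png");s=cv2.imread("pics/scene0.png")
cv2.imwrite("pics/crop1.png",cv2.resize(t[115:305,250:470],None,fx=3,fy=3,interpolation=2))
cv2.imwrite("pics/crop2.png",cv2.resize(s[110:310,240:500],None,fx=3,fy=3,interpolation=2))
for n,im in(("top",t),("scene",s)):
    hsv=cv2.cvtColor(im,cv2.COLOR_BGR2HSV);print(n,"lid hsv",hsv[170,320] if n=="top" else hsv[240,320],"board",hsv[225,433] if n=="top" else hsv[184,188])
    br=cv2.inRange(hsv,(0,110,70),(15,255,255));cs=[c for c in cv2.findContours(br,0,1)[0] if 1200<cv2.contourArea(c)<5000]
    for c in cs:
        r=cv2.boxPoints(cv2.minAreaRect(c)) if n=="top" else cv2.approxPolyDP(c,8,True)[:,0].astype(float);print("board",r.tolist(),np.array([onz(n,p,14)[:2] for p in r]).tolist())
    g=cv2.inRange(hsv,(0,0,60),(179,45,120));cs=[c for c in cv2.findContours(g,0,1)[0] if cv2.contourArea(c)>3000]
    for c in cs:
        r=cv2.approxPolyDP(cv2.convexHull(c),6,True)[:,0].astype(float);print("lid",cv2.contourArea(c),r.tolist(),[np.round(onz(n,p,118)[:2]).tolist() for p in r])
```

```text
top lid hsv [21 22 80] board [ 12 164 104]
board [[319.7310485839844, 238.77243041992188], [366.6551818847656, 234.86209106445312], [371.9310607910156, 298.1724548339844], [325.0069274902344, 302.0827941894531]] [[436.74879494701327, 80.81203125704194], [445.88563285840723, -67.13913179644057], [250.73729472680898, -75.36686843951374], [242.0186275781905, 69.00241551633913]]
board [[410.0, 194.0], [456.0, 194.0], [456.0, 256.0], [410.0, 256.0]] [[573.7930637827396, -210.98811303404005], [570.5592370543488, -357.82419496976934], [373.8296416953282, -342.8976880178585], [376.8896432743212, -199.59505315125847]]
lid 7944.0 [[356.0, 125.0], [371.0, 203.0], [273.0, 224.0], [268.0, 140.0]] [[773.0, -38.0], [529.0, -74.0], [473.0, 218.0], [731.0, 232.0]]
lid 7615.5 [[0.0, 0.0], [55.0, 0.0], [40.0, 167.0], [0.0, 149.0]] [[1225.0, 1103.0], [1221.0, 923.0], [662.0, 923.0], [721.0, 1051.0]]
scene lid hsv [23 26 88] board [ 12 179 117]
board [[172.0, 151.0], [150.0, 213.0], [204.0, 219.0], [223.0, 158.0]] [[375.832611572371, -343.2041159592209], [569.9936790814529, -352.7085982706607], [579.7692782122278, -212.6007501592091], [391.9105060899019, -197.39557959006174]]
board [[273.0, 121.0], [269.0, 177.0], [321.0, 177.0], [321.0, 121.0]] [[253.6573690128422, -74.33741929171138], [446.8925053905982, -63.565062992543986], [439.644607862149, 75.78467669990796], [246.16807564806425, 66.07145283532336]]
lid 13999.0 [[379.0, 176.0], [390.0, 275.0], [264.0, 298.0], [256.0, 286.0], [255.0, 183.0]] [[495.0, 216.0], [736.0, 233.0], [796.0, -21.0], [773.0, -40.0], [530.0, -75.0]]
```

View pics/crop1.png

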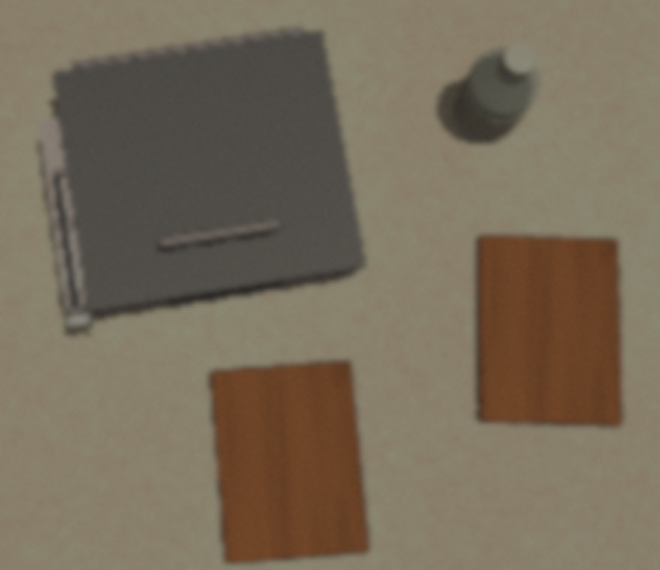

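View pics/crop2.png

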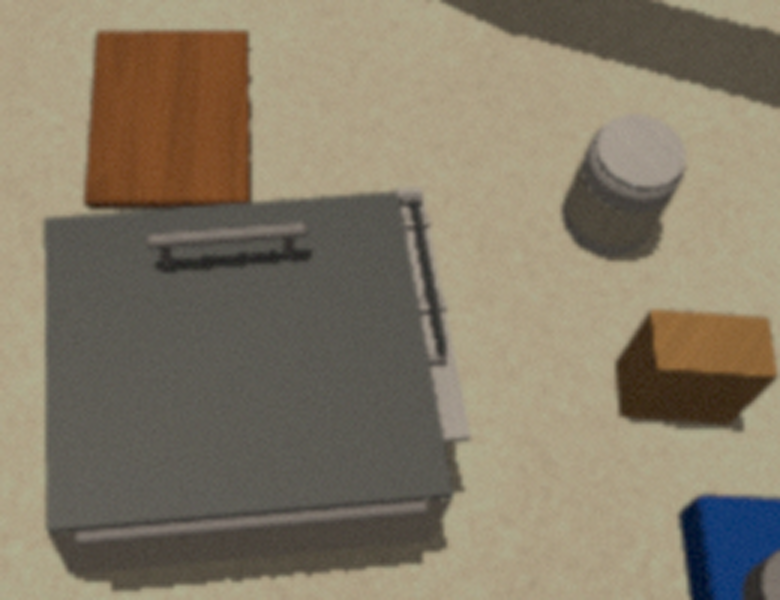

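The crop confirms it: the right-hand board (top crop 550,330) is farthest to the robot's right. The handle ends are at top (303,196) and (342,190), and at scene (341,186) and (290,190). The lid corners are clear in both views.

Run:
```python
from h import *
np.set_printoptions(precision=1,suppress=True)
T=[(268.3,139),(357.3,125.7),(370.7,203.3),(279.3,218.3)]
S=[(390,273.3),(256.7,285.7),(255.7,182.7),(372.3,174.3)]
Pt=np.array([onz("top",p,118) for p in T]);Ps=np.array([onz("scene",p,118) for p in S])
print(Pt[:,:2],Ps[:,:2]);P=(Pt+Ps)/2
for a,b in((0,1),(1,2),(2,3),(3,0)):print(np.linalg.norm(P[a]-P[b]),end=" ")
f=(P[2]+P[3])/2;h=(P[0]+P[1])/2;d=h-f;print("front",f,"hinge",h,"yaw",np.arctan2(d[1],d[0]))
for Q in(Pt,Ps,P):
  e1=Q[0]-Q[1];e2=Q[3]-Q[2];print("yaws",[np.arctan2(-e[0],e[1]) for e in(e1,e2)],[np.arctan2(*(Q[i]-Q[j])[1::-1]) for i,j in((0,3),(1,2))])
a,ra=tri((341,186.3),(303.3,196));b,rb=tri((290,190),(342.3,190));print("handle",a,ra,b,rb,(a+b)/2,"yaw",np.arctan2(-(a-b)[0],(a-b)[1]),np.linalg.norm(a-b))
for n,u in(("top",(280.5,196)),):pass
o=observe();from scipy.spatial.transform import Rotation as R
print(R.from_quat(o["eef_rot"]).as_matrix())
```

```text
[[734.5 231.5]
 [770.9 -41.8]
 [528.4 -72.6]
 [489.3 199.6]] [[732.5 233.3]
 [772.2 -38.7]
 [528.7 -73.3]
 [491.1 200.3]]
275.2795928452813 245.18067786128418 275.5482303839707 245.49269952816834 front [509.4  63.5 118. ] hinge [752.5  96.1 118. ] yaw 0.1332668512839581
yaws [np.float64(0.13217515964496016), np.float64(0.14268388810580096)] [np.float64(0.1297035622794561), np.float64(0.12648349894945693)]
yaws [np.float64(0.1448567495669649), np.float64(0.13659418063066495)] [np.float64(0.13578836986277415), np.float64(0.14109333583617537)]
yaws [np.float64(0.13850543167678153), np.float64(0.13963271050102324)] [np.float64(0.13272338992483956), np.float64(0.13381100426256864)]
handle [548.4 126.1 151.9] 0.9256077195071766 [563.8  12.6 151.8] 0.47432037161762036 [556.1  69.3 151.8] yaw 0.13436019730860704 114.53468139991904
[[-0.9  0.4 -0. ]
 [ 0.4  0.9 -0. ]
 [-0.  -0.  -1. ]]
```

```bash
python3 -m jog '[[[0,0,0],10],[[0,0,0],10],[[0,0,0],10],[[0,0,0],10],[[0,0,0],10],[[0,0,0],9.6]]' 1 && python3 -m jog '[[[-39,17,0],0],[[-39,17,0],0],[[-39,17,0],0],[[-39,17,0],0],[[-39,17,0],0],[[-39,17,0],0],[[-39,17,0],0],[[-39,18,0],0],[[-39,18,0],0],[[-39,18,0],0],[[-39,18,0],0],[[-39,18,0],0],[[-39,18,0],0],[[-38,18,0],0],[[0,0,0],0],[[0,0,0],0]]' 0.6
cat >> h.py <<'E'
from scipy.spatial.transform import Rotation as Rot
H=np.array([754.8,96.8,110.]);yw=0.136
bx=np.array([np.cos(yw),np.sin(yw),0]);by=np.array([-np.sin(yw),np.cos(yw),0])
def lidpt(th,r,h):  # r from hinge, h above underside
    return H-bx*r*np.cos(th)+[0,0,r*np.sin(th)]+h*(bx*np.sin(th)+[0,0,np.cos(th)])
def to(p):
    o=observe();M=Rot.from_quat(o["eef_rot"]).as_matrix();return np.round(M.T@(np.array(p)-o["tcp_pos"]),1)
def stat():
    o=observe();M=Rot.from_quat(o["eef_rot"]).as_matrix();d=o["tcp_pos"]-H
    print("t",round(o["clock"],2),"tcp",np.round(o["tcp_pos"],1),"bin xyz",np.round([d@bx,d@by,d[2]],1),"ang y",round(np.degrees(np.arctan2(M[1,1],M[0,1])),2),"F",np.round(o["contact_force"],1),"gap",round(o["finger_gap"],3),"grip",round(o["grip_force"],1),"q",np.round(o["joint_positions"],2))
E
python3 - <<'E'
from h import *
stat();p=lidpt(0,200,43);print(p,to(p))
E
```

```text
clock: 0.85
tcp_pos: [240.8, 576.5, 222.1]
eef_rot: [0.66, 0.751, -0.0, 0.0]
contact_force: [-0.2, -0.1, 0.4]
finger_gap: 1.0
grip_force: 0.0
clock: 2.85
tcp_pos: [556.5, 70.3, 222.2]
eef_rot: [0.658, 0.753, -0.0, -0.0]
contact_force: [-0.4, 0.5, -0.3]
finger_gap: 0.606
grip_force: 0.0
t 2.85 tcp [556.5  70.3 222.2] bin xyz [-200.     0.6  112.2] ang y 7.75 F [-0.4  0.5 -0.3] gap 0.606 grip 0.0 q [-0.65  0.2   0.51  1.66 -0.1   1.31  0.01]
[556.64675091  69.68377102 153.        ] [-0.7  0.1 69.2]
```

```bash
python3 -m jog '[[[0,0,16],0],[[0,0,16],0],[[0,0,16],0],[[0,0,16],0],[[0,0,12],0],[[0,0,7],0],[[0,0,0],0]]' 0.6 && python3 -m jog '[[[0,0,0],0],[[0,0,0],0],[[0,0,0],0],[[0,0,0],0],[[0,0,0],0],[[0,0,0],0]]' 0 12
python3 - <<'E'
from h import *
stat()
P=[lidpt(t,200,43) for t in np.linspace(0,.67,11)]
P=np.array(P);d=np.diff(P,axis=0);print(np.round(np.c_[d@bx,d[:,2]],1).tolist())
E
```

```text
clock: 3.72
tcp_pos: [556.9, 69.5, 139.2]
eef_rot: [0.658, 0.753, -0.0, -0.0]
contact_force: [-0.6, -0.3, -0.5]
finger_gap: 0.598
grip_force: 0.0
clock: 4.47
tcp_pos: [556.4, 69.5, 139.5]
eef_rot: [0.658, 0.753, -0.0, -0.001]
contact_force: [-4.4, -0.5, 4.0]
finger_gap: 0.121
grip_force: 12.0
t 4.47 tcp [556.4  69.5 139.5] bin xyz [-2.003e+02 -1.000e-01  2.950e+01] ang y 7.72 F [-4.4 -0.5  4. ] gap 0.121 grip 12.0 q [-0.63  0.27  0.5   1.76 -0.14  1.15  0.05]
[[3.3, 13.3], [4.2, 13.0], [5.1, 12.7], [5.9, 12.4], [6.7, 11.9], [7.5, 11.5], [8.3, 10.9], [9.0, 10.4], [9.6, 9.7], [10.3, 9.1]]
```

```bash
python3 -m jog '[[[0,1.6,-6.6],0],[[0,1.7,-6.7],0],[[0,2.1,-6.5],0],[[0,2.1,-6.5],0],[[0,2.5,-6.4],0],[[0,2.6,-6.3],0],[[0,2.9,-6.2],0],[[0,3,-6.2],0],[[0,3.3,-6],0],[[0,3.4,-5.9],0],[[0,0,0],0]]'
python3 - <<'E'
from h import *
stat()
for n in("scene","top"):cv2.imwrite(f"pics/{n}1.png",cv2.cvtColor(grab_frame(n),cv2.COLOR_RGB2BGR))
a=cv2.imread("pics/scene1.png")[110:310,200:460]
cv2.imwrite("pics/c3.png",cv2.resize(a,None,fx=3,fy=3,interpolation=2))
E
```

```text
clock: 5.85
tcp_pos: [580.8, 73.0, 203.5]
eef_rot: [0.658, 0.753, -0.001, -0.001]
contact_force: [-12.3, 0.3, 4.9]
finger_gap: 0.122
grip_force: 12.0
t 5.85 tcp [580.8  73.  203.5] bin xyz [-175.6   -0.    93.5] ang y 7.72 F [-12.3   0.3   4.9] gap 0.122 grip 12.0 q [-0.63  0.27  0.51  1.62 -0.14  1.29  0.04]
```

View pics/c3.png

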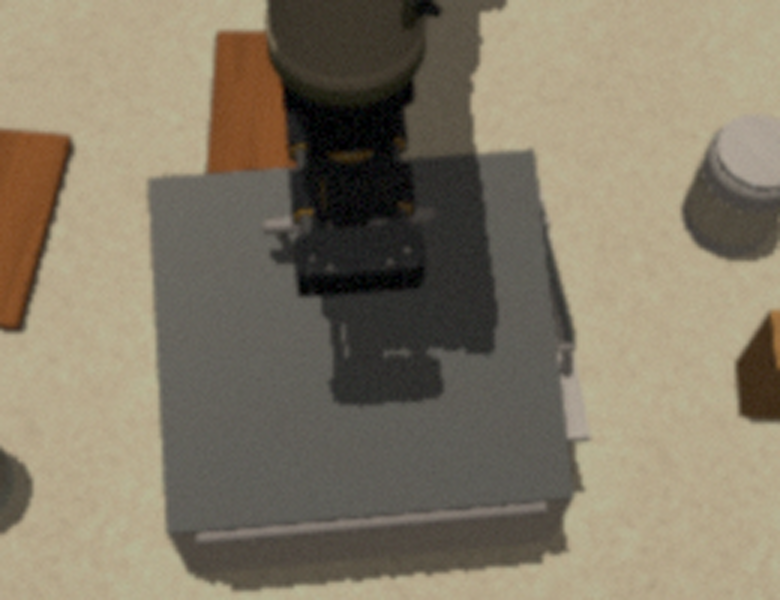

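The lid is up about 0.33 rad on the handle (crop 350,220), with the stay foot trailing at crop (568,350). A small radial preload is visible, so I'll trim it while continuing.

```bash
python3 -m jog '[[[0,3,-5.8],0],[[0,3,-5.7],0],[[0,3.3,-5.5],0],[[0,3.4,-5.4],0],[[0,4,-5.2],0],[[0,4.5,-5.2],0],[[0,4.8,-4.9],0],[[0,4.8,-4.8],0],[[0,5.1,-4.6],0],[[0,5.1,-4.5],0],[[0,0,0],0],[[0,0,0],0]]'
python3 - <<'E'
from h import *
stat()
p=observe()["tcp_pos"]+[0,0,13.5]
for t in np.linspace(.5,.8,13): print(round(t,3),np.round([(p-lidpt(t,200,43))@bx,(p-lidpt(t,200,43))[2]],1),end=";")
for n in("scene",):cv2.imwrite(f"pics/{n}2.png",cv2.cvtColor(grab_frame(n),cv2.COLOR_RGB2BGR))
a=cv2.imread("pics/scene2.png")[130:260,340:440]
cv2.imwrite("pics/c4.png",cv2.resize(a,None,fx=4.5,fy=4.5,interpolation=2))
E
```

```text
clock: 7.45
tcp_pos: [622.3, 78.8, 255.1]
eef_rot: [0.658, 0.753, 0.0, -0.0]
contact_force: [-5.5, 2.6, 2.2]
finger_gap: 0.119
grip_force: 12.0
t 7.45 tcp [622.3  78.8 255.1] bin xyz [-1.337e+02  1.000e-01  1.451e+02] ang y 7.74 F [-5.5  2.6  2.2] gap 0.119 grip 12.0 q [-0.59  0.34  0.52  1.43 -0.17  1.41  0.06]
0.5 [21.2 25. ];0.525 [17.8 21.1];0.55 [14.4 17.4];0.575 [10.8 13.7];0.6 [ 7.1 10.2];0.625 [3.4 6.7];0.65 [-0.5  3.3];0.675 [-4.4  0. ];0.7 [-8.4 -3.2];0.725 [-12.5  -6.2];0.75 [-16.6  -9.2];0.775 [-20.9 -12.1];0.8 [-25.2 -14.9];
```

View pics/c4.png

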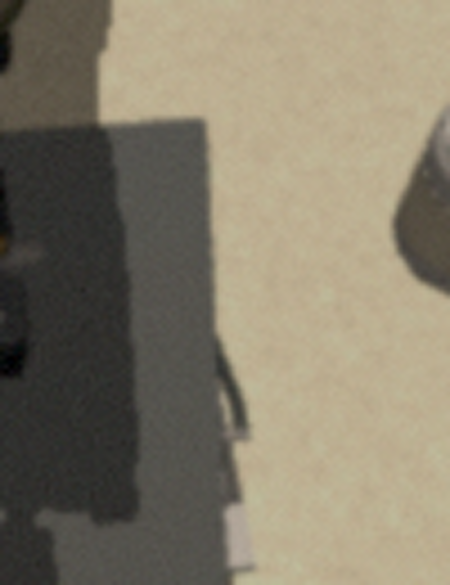

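The foot is at crop (240,435), about where the low tooth should be. I'll go slightly higher to be sure, then ease down.

```bash
python3 -m jog '[[[0,2,-2],0],[[0,2,-2],0],[[0,0,0],0],[[0,-2,2],0],[[0,-2,2],0],[[0,-2,1.8],0],[[0,-2,1.8],0],[[0,-2,1.8],0],[[0,-2,1.8],0],[[0,-1.9,1.8],0],[[0,-1.9,1.8],0],[[0,0,0],0]]'
python3 - <<'E'
from h import *
stat()
E
python3 -m jog '[[[0,-1.9,1.8],0],[[0,-1.8,1.8],0],[[0,-1.8,1.8],0],[[0,0,0],0]]'
```

```text
clock: 9.0
tcp_pos: [611.6, 77.3, 244.8]
eef_rot: [0.658, 0.753, 0.001, 0.001]
contact_force: [-3.3, 3.7, 5.2]
finger_gap: 0.118
grip_force: 12.0
t 9.0 tcp [611.6  77.3 244.8] bin xyz [-1.445e+02  1.000e-01  1.348e+02] ang y 7.74 F [-3.3  3.7  5.2] gap 0.118 grip 12.0 q [-0.61  0.32  0.52  1.48 -0.16  1.38  0.06]
clock: 9.5
tcp_pos: [610.2, 76.9, 242.7]
eef_rot: [0.658, 0.753, 0.005, 0.004]
contact_force: [10.6, 5.6, 14.0]
finger_gap: 0.122
grip_force: 12.0
```

The force rises and the descent stops at about 0.58 rad, so the stay has caught. I'll unload and release.

```bash
python3 -m jog '[[[0,1.5,-1.5],0],[[0,1.2,-1.2],0],[[0,0,0],0]]' && python3 -m jog '[[[0,0,0],0],[[0,0,0],0],[[0,0,0],0],[[0,0,0],0]]' 0.45 && python3 -m jog '[[[0,0,-5],0],[[0,0,-8],0],[[0,0,-16],0],[[0,0,-20],0],[[0,0,-20],0],[[0,0,-20],0],[[0,0,0],0]]'
python3 - <<'E'
from h import *
stat()
print("edge",lidpt(.58,250,0),"handle",lidpt(.58,200,43))
E
```

```text
clock: 9.88
tcp_pos: [610.8, 76.9, 243.4]
eef_rot: [0.658, 0.753, 0.003, 0.002]
contact_force: [5.2, 3.0, 8.6]
finger_gap: 0.119
grip_force: 12.0
clock: 10.38
tcp_pos: [608.0, 76.2, 240.7]
eef_rot: [0.658, 0.753, -0.0, -0.0]
contact_force: [0.1, -0.5, 0.1]
finger_gap: 0.433
grip_force: 0.0
clock: 11.25
tcp_pos: [608.8, 76.4, 332.3]
eef_rot: [0.658, 0.753, 0.001, 0.001]
contact_force: [0.2, 0.4, -0.6]
finger_gap: 0.45
grip_force: 0.0
t 11.25 tcp [608.8  76.4 332.3] bin xyz [-147.4   -0.4  222.3] ang y 7.72 F [ 0.2  0.4 -0.6] gap 0.45 grip 0.0 q [-0.61  0.29  0.53  1.34 -0.15  1.55  0.04]
edge [547.61526022  68.44785907 247.0059842 ] handle [612.39964376  77.3132609  255.5726813 ]
```

```bash
python3 -m jog '[[[0,-30,0],0],[[0,-38,0],0],[[0,-30,0],0],[[0,0,0],-10],[[0,0,0],-10],[[0,0,0],-10],[[0,0,0],-10],[[0,0,0],-10],[[0,0,0],-10],[[0,0,0],-10],[[0,0,0],-10],[[0,0,0],-10],[[0,0,19],0],[[0,0,20],0],[[0,0,20],0],[[0,0,20],0],[[0,0,18],0],[[0,0,18],0],[[0,0,0],0]]' 0
python3 - <<'E'
from h import *
stat()
P=np.array([lidpt(t,250,0) for t in np.linspace(.58,1.27,24)]);d=np.diff(P,axis=0);print(np.round(np.c_[-(d@bx),-d[:,2]],1).tolist())
E
```

```text
clock: 13.62
tcp_pos: [510.2, 63.2, 213.6]
eef_rot: [-0.067, 0.998, -0.0, -0.001]
contact_force: [-0.6, -0.1, 0.1]
finger_gap: 0.008
grip_force: 0.0
t 13.62 tcp [510.2  63.2 213.6] bin xyz [-2.469e+02 -1.000e-01  1.036e+02] ang y 97.72 F [-0.6 -0.1  0.1] gap 0.008 grip 0.0 q [-0.66  0.09  0.48  1.78 -0.04  1.28  1.53]
[[-4.2, -6.2], [-4.4, -6.1], [-4.6, -5.9], [-4.7, -5.8], [-4.9, -5.7], [-5.1, -5.5], [-5.2, -5.4], [-5.4, -5.2], [-5.6, -5.0], [-5.7, -4.9], [-5.9, -4.7], [-6.0, -4.5], [-6.1, -4.3], [-6.2, -4.1], [-6.4, -4.0], [-6.5, -3.8], [-6.6, -3.6], [-6.7, -3.4], [-6.8, -3.2], [-6.9, -3.0], [-7.0, -2.8], [-7.1, -2.5], [-7.1, -2.3]]
```

Approach the edge slowly until contact.

```bash
python3 -m jog '[[[-6,0,0],0],[[-6,0,0],0],[[-6,0,0],0],[[-4,0,0],0],[[0,0,0],0]]'; python3 -m jog '[[[-3,0,0],0],[[-3,0,0],0],[[0,0,0],0]]'
```

```text
clock: 14.25
tcp_pos: [533.0, 66.3, 214.9]
eef_rot: [-0.067, 0.998, -0.0, -0.0]
contact_force: [-0.5, -0.1, 0.3]
finger_gap: 0.006
grip_force: 0.0
clock: 14.62
tcp_pos: [536.8, 66.8, 214.8]
eef_rot: [-0.067, 0.998, 0.0, -0.002]
contact_force: [-13.4, -1.7, 8.4]
finger_gap: 0.007
grip_force: 6.7
```

```bash
python3 -m jog '[[[-4.2,0,-6.5],0],[[-4.4,0,-6.5],0],[[-4.6,0,-6],0],[[-4.7,0,-5.8],0],[[-4.9,0,-5.7],0],[[-5.1,0,-5.5],0],[[-5.2,0,-5.4],0],[[0,0,0],0]]'
python3 - <<'E'
from h import *
stat()
E
```

```text
clock: 15.62
tcp_pos: [571.3, 71.6, 256.8]
eef_rot: [-0.067, 0.998, 0.0, -0.0]
contact_force: [-6.3, -0.2, 4.1]
finger_gap: 0.007
grip_force: 3.4
t 15.62 tcp [571.3  71.6 256.8] bin xyz [-1.852e+02 -1.000e-01  1.468e+02] ang y 97.73 F [-6.3 -0.2  4.1] gap 0.007 grip 3.4 q [-0.63  0.21  0.5   1.57 -0.1   1.39  1.59]
```

```bash
python3 -m jog '[[[-5.4,0,-5.2],0],[[-5.6,0,-5],0],[[-5.7,0,-4.9],0],[[-5.9,0,-4.7],0],[[-6,0,-4.5],0],[[-6.1,0,-4.3],0],[[-6.2,0,-4.1],0],[[-6.4,0,-4],0],[[-6.5,0,-3.8],0],[[-6.6,0,-3.6],0],[[0,0,0],0]]'
python3 - <<'E'
from h import *
stat()
E
```

```text
clock: 17.0
tcp_pos: [631.9, 79.5, 300.4]
eef_rot: [-0.067, 0.998, -0.0, 0.0]
contact_force: [-1.0, 0.9, -0.2]
finger_gap: 0.011
grip_force: 0.5
t 17.0 tcp [631.9  79.5 300.4] bin xyz [-124.1   -0.5  190.4] ang y 97.71 F [-1.   0.9 -0.2] gap 0.011 grip 0.5 q [-0.57  0.35  0.51  1.32 -0.17  1.51  1.63]
```

```bash
python3 -m jog '[[[-6.6,0,-3.4],0],[[-6.7,0,-3.2],0],[[-6.8,0,-3],0],[[-6.9,0,-2.8],0],[[-6.5,0,-2.5],0],[[-5,0,-2],0],[[0,0,0],0],[[0,0,0],0]]'
python3 - <<'E'
from h import *
stat()
for n in("scene","top"):cv2.imwrite(f"pics/{n}3.png",cv2.cvtColor(grab_frame(n),cv2.COLOR_RGB2BGR))
a=cv2.imread("pics/scene3.png")[60:310,220:460];b=cv2.imread("pics/top3.png")[100:250,240:400]
a=cv2.resize(a,(400,417),interpolation=2);b=cv2.resize(b,(400,375),interpolation=2)
cv2.imwrite("pics/c5.png",np.hstack([a,np.vstack([b,np.zeros((42,400,3),np.uint8)])]))
E
```

```text
clock: 18.0
tcp_pos: [669.5, 84.8, 317.3]
eef_rot: [-0.067, 0.998, 0.0, -0.0]
contact_force: [-1.0, -0.4, 0.4]
finger_gap: 0.002
grip_force: 0.2
t 18.0 tcp [669.5  84.8 317.3] bin xyz [-86.2  -0.4 207.3] ang y 97.72 F [-1.  -0.4  0.4] gap 0.002 grip 0.2 q [-0.53  0.45  0.51  1.17 -0.21  1.57  1.65]
```

View pics/c5.png

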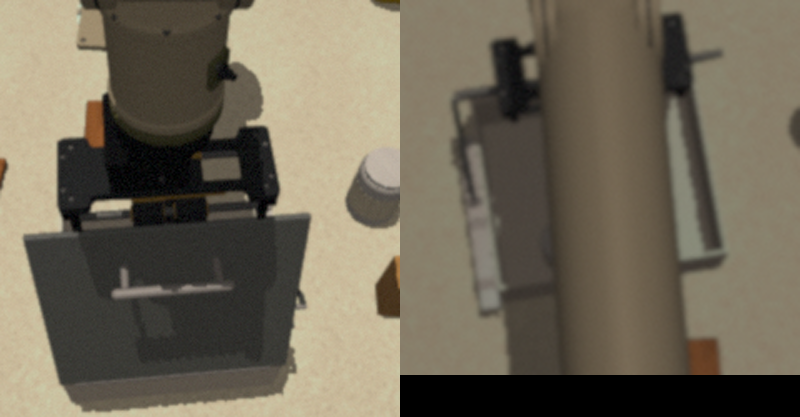

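The lid is up to about 1.26 rad, pushed by the fingers at its front edge (c5 left, edge at 170,225). I'll go slightly further, then ease down.

```bash
python3 -m jog '[[[-3,0,-1],0],[[0,0,0],0],[[3,0,1.5],0],[[3,0,1.2],0],[[3,0,1.2],0],[[3,0,1.3],0],[[3,0,1.3],0],[[3,0,1.3],0],[[0,0,0],0]]';python3 -m jog '[[[3,0,1.3],0],[[2,0,1],0],[[2,0,1],0],[[2,0,0],0],[[2,0,0],0],[[2,0,0],0],[[0,0,0],0]]'
python3 - <<'E'
from h import *
stat()
E
```

```text
clock: 19.23
tcp_pos: [654.4, 82.8, 310.5]
eef_rot: [-0.067, 0.998, 0.0, -0.0]
contact_force: [-0.8, 0.6, -0.4]
finger_gap: 0.004
grip_force: 0.5
clock: 20.1
tcp_pos: [641.7, 81.1, 307.4]
eef_rot: [-0.067, 0.998, 0.0, 0.0]
contact_force: [0.3, -0.3, 0.5]
finger_gap: 0.006
grip_force: 0.0
t 20.1 tcp [641.7  81.1 307.4] bin xyz [-114.2   -0.3  197.4] ang y 97.72 F [ 0.3 -0.3  0.5] gap 0.006 grip 0.0 q [-0.56  0.38  0.51  1.28 -0.18  1.53  1.63]
```

```bash
python3 -m jog '[[[6,0,0],0],[[15,0,0],0],[[30,0,0],0],[[35,0,0],0],[[35,0,0],0],[[15,-30,0],0],[[0,-45,0],0],[[0,-45,0],0],[[0,-45,0],0],[[0,-45,0],0],[[0,-30,0],0],[[0,0,0],0]]' 0.85
python3 - <<'E'
from h import *
stat()
for n in("scene","top"):cv2.imwrite(f"pics/{n}4.png",cv2.cvtColor(grab_frame(n),cv2.COLOR_RGB2BGR))
a=cv2.imread("pics/scene4.png")[60:310,220:460];b=cv2.imread("pics/top4.png")[110:240,255:385]
a=cv2.resize(a,(300,312),interpolation=2);b=cv2.resize(b,(500,500),interpolation=2)
cv2.imwrite("pics/c6.png",np.hstack([b,np.vstack([a,np.zeros((188,300,3),np.uint8)])]))
E
```

```text
clock: 21.6
tcp_pos: [538.5, -177.7, 307.2]
eef_rot: [-0.065, 0.998, -0.0, -0.0]
contact_force: [-1.0, 0.2, -0.1]
finger_gap: 0.852
grip_force: 0.0
t 21.6 tcp [ 538.5 -177.7  307.2] bin xyz [-251.5 -242.6  197.2] ang y 97.47 F [-1.   0.2 -0.1] gap 0.852 grip 0.0 q [-0.37  0.19  0.72  1.51 -0.12  1.48  2.05]
```

View pics/c6.png

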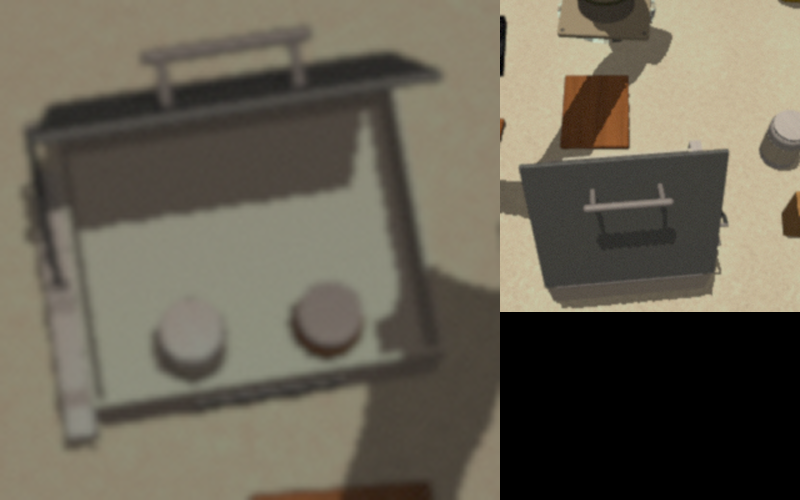

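The lid is propped on the high tooth. In the bin, candidates for the tin are the left cylinder (crop 192,335) and the right one (crop 328,318). I'll enlarge to tell tall from squat.

Run:
```python
from h import *
fs=np.mean([grab_frame("top").astype(float) for _ in range(8)],0)
np.save("avg.npy",fs)
im=cv2.cvtColor(fs.astype(np.uint8),cv2.COLOR_RGB2BGR)
c=im[178:216,288:356]; c=cv2.convertScaleAbs(c,alpha=1.6,beta=-40)
c=cv2.resize(c,None,fx=11,fy=11,interpolation=0); cv2.imwrite("pics/c7.png",c)
```

```text
(no output)
```

View pics/c7.png

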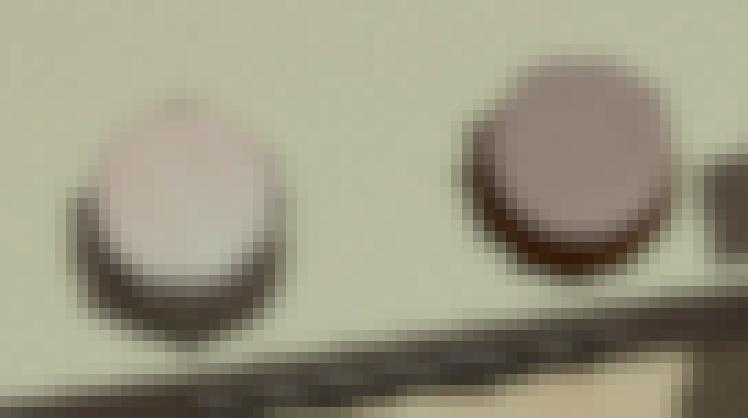

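The left one shows about 5.5 px of side wall (crop7 y 285–345), the right one about 3.2 px (240–275). That ratio is roughly 98:55, so the left is the tin and the right, reddish one is the jar.

Run:
```python
from h import *
np.set_printoptions(precision=1,suppress=True)
def b(p): d=p-H;return np.array([d@bx,d@by,d[2]])
px=lambda x,y:(288+x/11-.5,178+y/11-.5)
print("top ctr",b(onz("top",px(186,190),103)),onz("top",px(186,190),103))
print("top far edge",b(onz("top",px(186,97),103))-[27,0,0],"top near edge",b(onz("top",px(186,285),103))+[27,0,0],"L/R",b(onz("top",px(97,190),103)),b(onz("top",px(276,190),103)))
print("base near",b(onz("top",px(190,347),5))+[27,0,0])
print("jar",b(onz("top",px(578,147),60)),"near base",b(onz("top",px(575,278),5))+[30,0,0])
stat()
```

```text
top ctr [-187.8   53.6   -7. ] [561.5 124.5 103. ]
top far edge [-189.    49.7   -7. ] top near edge [-186.9   57.6   -7. ] L/R [-183.9   77.7   -7. ] [-191.7   29.2   -7. ]
base near [-187.8   59.4 -105. ]
jar [-184.6  -57.8  -50. ] near base [-182.3  -54.6 -105. ]
t 22.1 tcp [ 539.3 -174.5  307.3] bin xyz [-250.3 -239.6  197.3] ang y 97.77 F [0.4 0.1 0.2] gap 0.852 grip 0.0 q [-0.4  0.2  0.7  1.5 -0.1  1.5  2. ]
```

```bash
python3 -m jog '[[[0,36,0],0],[[0,37,0],0],[[0,37,0],0],[[-9,37,0],0],[[-10,37,0],0],[[-10,37,0],0],[[-10,37,0],0],[[-10,35,0],0],[[-10,0,30],0],[[0,0,45],0],[[0,0,45],0],[[0,0,30],0],[[0,0,0],0]]' 0.9
python3 - <<'E'
from h import *
stat(); print(to([H+bx*-190+by*53.7][0]*[1,1,0]+[0,0,68]))
E
```

```text
clock: 23.72
tcp_pos: [557.0, 123.0, 155.4]
eef_rot: [-0.067, 0.998, -0.001, -0.002]
contact_force: [0.3, -0.6, 1.0]
finger_gap: 0.902
grip_force: 0.0
t 23.73 tcp [557.  123.  155.4] bin xyz [-192.5   52.8   45.4] ang y 97.73 F [ 0.3 -0.6  1. ] gap 0.902 grip 0.0 q [-0.7   0.28  0.48  1.72 -0.13  1.19  1.52]
[-2.8  1.  87.4]
```

```bash
python3 -m jog '[[[-2,1,20],0],[[0,0,20],0],[[0,0,18],0],[[0,0,14],0],[[0,0,10],0],[[0,0,5],0],[[0,0,0],0]]'; python3 -m jog '[[[0,0,0],0],[[0,0,0],0],[[0,0,0],0],[[0,0,0],0],[[0,0,0],0],[[0,0,0],0]]' 0 25;  python3 - <<'E'
from h import *
stat()
E
```

```text
clock: 24.6
tcp_pos: [560.2, 124.5, 70.2]
eef_rot: [-0.067, 0.998, -0.0, -0.0]
contact_force: [-1.0, -0.3, 0.3]
finger_gap: 0.899
grip_force: 0.0
clock: 25.35
tcp_pos: [560.3, 124.6, 70.4]
eef_rot: [-0.067, 0.998, 0.0, 0.0]
contact_force: [0.9, 1.1, 3.3]
finger_gap: 0.614
grip_force: 25.0
t 25.35 tcp [560.3 124.6  70.4] bin xyz [-188.9   53.9  -39.6] ang y 97.73 F [0.9 1.1 3.3] gap 0.614 grip 25.0 q [-0.68  0.38  0.46  1.79 -0.19  1.02  1.56]
```

```bash
python3 -m jog '[[[0,0,-6],0],[[0,0,-14],0],[[0,0,-22],0],[[0,0,-28],0],[[0,0,-28],0],[[0,0,-28],0],[[6,0,-28],0],[[12,0,-20],0],[[20,0,-6],0],[[25,0,0],0],[[0,0,0],0]]'
python3 - <<'E'
from h import *
stat(); print(to([476,-277,230]))
E
```

```text
clock: 26.72
tcp_pos: [497.0, 115.8, 251.4]
eef_rot: [-0.067, 0.998, 0.001, 0.0]
contact_force: [0.2, 0.2, -2.0]
finger_gap: 0.615
grip_force: 25.0
t 26.73 tcp [497.  115.8 251.4] bin xyz [-252.9   53.7  141.4] ang y 97.73 F [ 0.2  0.2 -2. ] gap 0.615 grip 25.0 q [-0.77  0.05  0.47  1.74 -0.02  1.36  1.41]
[  73.6 -386.4   20.8]
```

```bash
python3 -m jog '[[[6,-20,0],0],[[7,-35,0],0],[[7,-35,0],0],[[7,-35,0],0],[[7,-35,0],0],[[7,-35,0],0],[[7,-35,0],0],[[6,-35,0],0],[[6,-35,0],0],[[6,-35,0],0],[[5,-30,0],0],[[3,-21,0],0],[[0,0,30],0],[[0,0,40],0],[[0,0,35],0],[[0,0,0],0]]'
python3 - <<'E'
from h import *
stat(); print(to([476,-277,79]))
for n in("scene","top"):cv2.imwrite(f"pics/{n}5.png",cv2.cvtColor(grab_frame(n),cv2.COLOR_RGB2BGR))
E
```

```text
clock: 28.72
tcp_pos: [474.4, -277.0, 143.6]
eef_rot: [-0.067, 0.998, 0.0, -0.002]
contact_force: [-0.3, -0.2, -1.3]
finger_gap: 0.612
grip_force: 25.0
t 28.73 tcp [ 474.4 -277.   143.6] bin xyz [-328.5 -332.3   33.6] ang y 97.65 F [-0.3 -0.2 -1.3] gap 0.612 grip 25.0 q [-0.26  0.29  0.83  1.8  -0.23  1.16  2.35]
[-1.9 -0.3 64.5]
```

View pics/scene5.png

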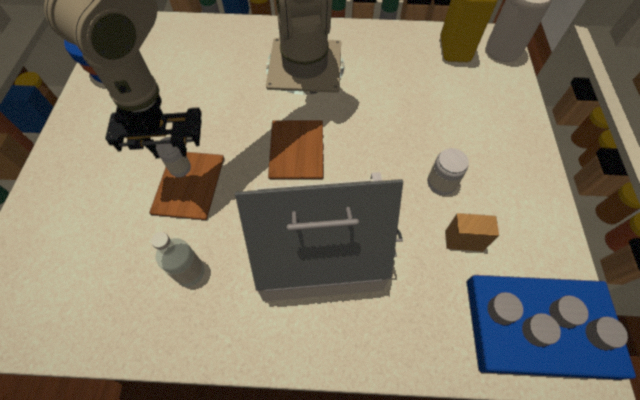

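The tin hangs over the right board (scene 178,165), the lid is still propped (320,230), and the other things are untouched. Next I'll lower it until it touches.

```bash
python3 -m jog '[[[-1,0,20],0],[[0,0,18],0],[[0,0,12],0],[[0,0,6],0],[[0,0,4],0],[[0,0,2],0],[[0,0,0],0]]'; python3 -m jog '[[[0,0,2],0],[[0,0,0],0]]'
```

```text
clock: 29.7
tcp_pos: [477.4, -276.3, 83.4]
eef_rot: [-0.067, 0.998, -0.0, 0.0]
contact_force: [-0.2, 0.8, -1.5]
finger_gap: 0.612
grip_force: 25.0
clock: 29.95
tcp_pos: [477.3, -276.2, 81.2]
eef_rot: [-0.067, 0.998, 0.0, 0.0]
contact_force: [-0.3, 0.3, -1.8]
finger_gap: 0.609
grip_force: 25.0
```

```bash
python3 -m jog '[[[0,0,1.5],0],[[0,0,0],0]]'; python3 -m jog '[[[0,0,1],0],[[0,0,0],0]]'
```

```text
clock: 30.2
tcp_pos: [477.3, -276.2, 79.6]
eef_rot: [-0.067, 0.998, 0.0, -0.0]
contact_force: [-0.2, 0.1, -1.3]
finger_gap: 0.613
grip_force: 25.0
clock: 30.45
tcp_pos: [477.6, -276.3, 79.4]
eef_rot: [-0.067, 0.998, 0.0, 0.0]
contact_force: [-2.7, 1.9, 7.1]
finger_gap: 0.607
grip_force: 25.0
```

Contact at 79.4, as predicted. Release slowly, go straight up and check.

```bash
python3 -m jog '[[[0,0,-0.5],0],[[0,0,0],0]]' ; python3 -m jog '[[[0,0,0],0],[[0,0,0],0],[[0,0,0],0],[[0,0,0],0]]' 0.85; python3 -m jog '[[[0,0,-8],0],[[0,0,-20],0],[[0,0,-30],0],[[0,0,-35],0],[[0,0,-35],0],[[0,0,-35],0],[[40,0,0],0],[[0,0,0],0],[[0,0,0],0]]'
python3 - <<'E'
from h import *
stat()
for n in("scene","top"):cv2.imwrite(f"pics/{n}6.png",cv2.cvtColor(grab_frame(n),cv2.COLOR_RGB2BGR))
a=cv2.imread("pics/scene6.png")[90:310,120:470];b=cv2.imread("pics/top6.png")[100:300,250:470]
a=cv2.resize(a,(440,277),interpolation=2);b=cv2.resize(b,(330,300),interpolation=2)
cv2.imwrite("pics/c8.png",np.hstack([np.vstack([a,np.zeros((23,440,3),np.uint8)]),b]))
E
```

```text
clock: 30.7
tcp_pos: [477.5, -276.3, 79.4]
eef_rot: [-0.067, 0.998, 0.0, 0.0]
contact_force: [-0.1, 0.6, 3.9]
finger_gap: 0.613
grip_force: 25.0
clock: 31.2
tcp_pos: [477.3, -276.3, 79.1]
eef_rot: [-0.067, 0.998, 0.0, -0.0]
contact_force: [-0.2, -0.1, 1.0]
finger_gap: 0.843
grip_force: 0.0
clock: 32.33
tcp_pos: [438.0, -281.5, 243.1]
eef_rot: [-0.067, 0.998, 0.0, 0.001]
contact_force: [0.4, 0.4, -0.5]
finger_gap: 0.852
grip_force: 0.0
t 32.33 tcp [ 438.  -281.5  243.1] bin xyz [-365.1 -331.9  133.1] ang y 97.73 F [ 0.4  0.4 -0.5] gap 0.852 grip 0.0 q [-0.34  0.09  0.89  1.74 -0.07  1.34  2.27]
```

View pics/c8.png

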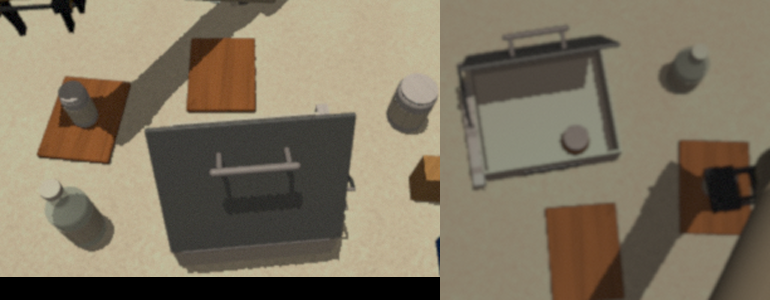

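The tin stands upright on the board (crop 77,105), the lid is propped, the jar is in place and the hand is clear.

```bash
python3 -c "
from bench import *
print(close_job())"
```

```text
the job is handed in; nothing more can be done
None
```

The job is handed in at about 32 s, with no verdict returned: in the last picture the lid was propped on the high tooth, the tin stood upright on the right-hand board, and the jar, bottle, can and carton looked undisturbed.

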